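# Last airing of a poured culture dish, lid set home

### The job

The large culture dish has been cooling with its lid askew, the lid's ring riding on the glass. Raise the lid by the edge that stands up until that edge is about 3 cm above its closed height, hold it tipped open for at least two and a half seconds to let the last steam out while the opposite side stays on the dish, then let it gently down and work it across until it drops home, flat and centred. Do not take the lid off, shove the dish about or disturb the small dish, the cup and the bottle.

Things in the scene. Friction and masses are not known exactly. Their poses are not given: they have to be found in the camera images.
- large_dish: The large round glass culture dish, left or right of the small one: 150 mm outer diameter, 45 mm high, wall 4 mm thick (inner diameter 142 mm), pale firm agar inside up to 15 mm above its underside. Loose, 0.65 kg, held on the desk only by its weight. Origin: centre of its underside; z up.
- large_lid: Its loose frosted lid, 0.08 to 0.18 kg: flat round plate, 174 mm diameter, 4 mm thick, overhanging the dish's wall by 12 mm all round when home; low bead on top, no knob. Origin: centre of the plate's underside, 45 mm above the dish's origin when home; z up. It starts shifted 11 to 19 mm off the dish's centre, to the robot's right (-y, give or take 40 degrees), that edge some 15 mm too high.
- small_dish: A smaller covered dish of the same kind, 100 mm glass, lid 120 mm across, 38 mm high overall; to be left alone. Origin: centre of its underside. Behind the dishes, from 0.72 m ahead of the robot on, a tube rack some 0.18 m high stands on the desk.
- sample_cup: A white sample cup with screw cap, 62 mm diameter, 69 mm high; to be left alone. Origin: centre of its underside.
- dropper_bottle: An amber dropper bottle, 36 mm diameter, 81 mm high; to be left alone. Origin: centre of its underside.
- lid_ring (a point): Centre of the lower end of the ring under the lid, 9 mm below the lid's origin. The ring (138.4 mm outer diameter) fits inside the dish's wall with 2 mm to spare all round. At first it rides on the wall at the raised side. Slid toward the dish's centre, the lid stops when the ring at the opposite side bears on the wall from inside; then the raised side can drop in.
Not all that is in view belongs to the job. What is shaped like the large_dish but green is not meant.

How it is judged:
On the way:
1. the lid is tipped open, one edge more than about 23 mm above its closed height, the opposite side still on the dish, for two seconds (angle between large_lid's own z axis and vertical between 0.14 and 0.45 rad and z of large_lid in the frame of large_dish below 0.085 m and horizontal distance between large_lid and large_dish below 0.03 m), for 2 s.
At the end, for the whole second after the job is handed in: The lid lies on the dish centred within 5 mm, flat within 0.025 rad and within 2 mm of its home height, the dish stands level, and both are at rest (horizontal distance between large_lid and large_dish below 0.005 m and z of large_lid in the frame of large_dish between 0.042 and 0.047 m and angle between the z axis of large_lid and the z axis of large_dish, either way round below 0.025 rad and angle between large_dish's own z axis and vertical below 0.03 rad and linear speed of each of large_lid, large_dish below 0.02 m/s); the robot touches nothing.
It fails at once if the lid is taken off or its raised side goes far up (tipped beyond about 30 degrees, or shifted 45 mm off the dish) (angle between large_lid's own z axis and vertical above 0.52 rad or horizontal distance between large_lid and large_dish above 0.045 m or z of large_lid in the frame of large_dish above 0.1 m).
It fails at once if the lid is dropped: it falls shut from more than about 15 mm (angular speed of large_lid above 4 rad/s).
It fails at once if the dish is shoved more than 30 mm or tipped (distance of large_dish from where it was at the start of the episode above 0.03 m or angle between large_dish's own z axis and vertical above 0.12 rad).
It fails at once if the lid or dish is pushed with more than 25 N (contact force between any of large_lid, large_dish and the arm above 25 N or contact force between any of large_lid, large_dish and the fingers above 25 N).
It fails at once if the small dish, the sample cup or the dropper bottle is disturbed (distance of any of small_dish, sample_cup, dropper_bottle from where it was at the start of the episode above 0.015 m).
It also fails if it takes over 67 s, if anything falls off the work surface, if the arm or the gripper's body presses on something with over 40 N, if the wrist force passes 120 N, or if a joint passes its speed limit or range.

### The arm

A 7-joint arm with a two-finger parallel gripper is mounted at the origin on a cart in front of the work surface, level with it; the furniture and walls round the work are solid. World frame = base frame: x ahead of the robot, y to its left, z up, the work surface at z = 0. Lengths are in m, angles in rad, forces in N, time in s.
With the tool pointing down it reaches from about 0.425 to 0.825 m from the base axis. Payload 3.6 kg.
Tool frame: the origin (TCP) lies at the very end of the fingers, on their centre line; the grasp point (between the pads) lies ctrl.grasp_offset behind it (ctrl.grasp_offset is the distance from the TCP to the grasp point, in m); z points along the fingers, y is the line along which they close (so a half turn about z gives the same grasp; the last joint's range is limited). The gripper opens to 93 mm and grips with 3 to 60 N. Pads are 15 mm wide; open, the fingers measure 128 mm over their backs; the gripper's body (75 mm by 188 mm) begins 65 mm behind the grasp point.
Start: joints at [-1.373, 0.615, -0.013, 1.423, 0.008, 1.103, -0.04], TCP at [0.145, 0.634, 0.219] pointing down, gripper open.
Joint ranges: [-3.12, 3.12], [-0.3, 2.06], [-1.34, 1.32], [0.26, 2.42], [-1.36, 4.5], [0.01, 1.98], [-2.84, 2.84]. Speed limits (rad/s): [2.79, 2.79, 3.14, 3.14, 3.14, 3.14, 3.14].

### API

Orientations are given as a unit quaternion [w, x, y, z].
In Python, from cell import ctrl gives the robot as it stands.
- The arm moves only by the tool apply_moves, never from a script. Its argument "motion" is one flat list of numbers, 7 for each row, row after row: the shift along the world's x, y, z in m, then the turn, a rotation vector about the world's x, y, z in degrees, then the closure, from -1 (fully open) to 1 (shut), so that 0 is half open. A call has exactly 10 rows; each row shifts and turns the commanded pose from where the row before left it; what a row does not reach is not made up. A row lasts 1/12 s, in which the tool goes at most 41.7 mm and 7.16 degrees, less where a joint would pass 70% of its speed; a pose out of reach is approached as far as the arm can. A call with a gripper value outside its range is refused whole. The fingers move at their own pace and stop on an object; "grip_force" is the grip in N (left out, the last holds). Time passes only in rows, so rows that do not move let the fingers close, or fill a call up. It gives the time, the measured TCP pose, the force, the opening and the grip force at its end, in the units of the state.
- ctrl.get_obs(): the state, without advancing time (a new reading comes with each control period).
- ctrl.grab_frame(name): name is "side" or "top" or "wrist"; returns a dict with "pixels" (480x640x3 uint8, red, green, blue), "range_z" (480x640 float32, m along the optical axis (not along the pixel's ray), 0 where there is no reading), "vertical_fov" (degrees; the focal length in pixels is half the picture's height over the tangent of half this angle, whatever the lens; pixels are square), "cx", "cy" (the principal point, pixels), "rvec" (rotation vector, rad) and "tvec" (3), from world to camera coordinates, as OpenCV has them. Camera axes: x right, y down, z forward; pixel columns grow to the right and rows downward; lengths in m; the calibration is good to about 2 mm. The wrist camera is an equidistant fisheye: a pixel r from the principal point sees the ray r / f radians off the axis. A picture is of the moment at which its call begins.
- ctrl.job_done(): hands the job in; it is judged then, once.
Trained networks look in a picture, given as the dict that the camera call returned (one of the last four; its "shot" number tells which), for a name from the list of things; names that differ only in an ending like _2 or _b are one class to them, and where a whole thing is asked for, a point or a joint stands for the part that bears it (a point fixed in the world has none). Each returns a list of dicts, best first, with "score" (0 to 1); they miss things now and then, are a little off and sometimes report something else, mostly with a low value. They report only what shows in the picture. A call takes as long as a camera call. They do not tell look-alikes from the thing itself.
- ctrl.spot_in(picture, thing): "rect" ([left, top, width, height] in pixels, round what is visible of it).
- ctrl.pinpoint(picture, thing): "xy" ([column, row] in pixels: a listed point, or the origin of a listed thing).
The state is a dict: "time": time; "qpos": joint angles; "joint_velocities": joint speeds; "joint_efforts": joint torques, N m; "ee_pos": TCP position; "eef_rot": TCP orientation; "force": force on the tool from outside, world axes, zero at the start; "moment": the same for the moment, N m; "opening": finger opening in m; "gripper_force": force on a finger pad.
Only numpy, scipy, OpenCV 4.12 (cv2) and the standard library are available. Lean on these libraries where they do the work, as an engineer would, in place of code of your own. Each camera call takes 0.05 s, during which the arm holds its last target. There are 200 camera calls.

## Working session

There is one attempt and no reset: what is moved stays moved. The work goes in short steps, Python scripts to look and compute and a tool call to move; the robot and the scene stay as the last step left them, time stands still between calls to the robot, and variables do not carry over. Pictures are saved under pics/ and viewed, at most 10 in all, crops included, and the job is handed in when it is done.

Besides the shell and the picture viewer there is one more tool, called after ">>>" as name(argument=value, ...) on one line, values as JSON. apply_moves: Moves the arm, as the interface text tells. Its arguments: {"type":"object","properties":{"motion":{"type":"array"},"grip_force":{"type":"number"}},"required":["motion"]}

```bash
mkdir -p pics; cat > h.py <<'E'
import numpy as np, cv2
from cell import ctrl
def cam(p):
    f=240/np.tan(np.radians(p["vertical_fov"])/2); R=cv2.Rodrigues(np.array(p["rvec"],float))[0]; return f,R,np.array(p["tvec"],float).reshape(3)
def cloud(p):  # pinhole world points HxWx3
    f,R,t=cam(p); v,u=np.mgrid[0:480,0:640]; z=p["range_z"].astype(float)
    c=np.stack([(u-p["cx"])/f*z,(v-p["cy"])/f*z,z],-1); w=(c-t)@R; w[z<=0]=np.nan; return w
def save(p,n): cv2.imwrite("pics/"+n,p["pixels"][:,:,::-1])
E
python3 - <<'E'
from h import *
o=ctrl.get_obs(); print(o["time"],o["ee_pos"],o["eef_rot"],o["opening"],ctrl.grasp_offset)
ps=[ctrl.grab_frame(n) for n in("top","side")]
for n,p in zip(("top","side"),ps):
    save(p,n+"0.png"); W=cloud(p); np.save(n+".npy",W)
    f,R,t=cam(p); print(n,"cam at",-R.T@t,f)
    for th in("large_dish","large_lid","small_dish","sample_cup","dropper_bottle"):
        r=ctrl.spot_in(p,th)[:2]; q=ctrl.pinpoint(p,th)[:2]
        print(th,[(np.round(a["rect"]),round(a["score"],2)) for a in r],[(np.round(a["xy"]),round(a["score"],2),W[int(a["xy"][1]),int(a["xy"][0])].round(3)) for a in q])
a=np.hstack([p["pixels"][:,:,::-1] for p in ps]); 
E
```

```text
0.0 [0.14474767 0.63286129 0.21747683] [-1.13751054e-04  1.12166538e-01  9.93688582e-01 -1.28680978e-03] 0.09335628417688155 0.0188
top cam at [ 0.40628976 -0.02453652  1.46630512] 494.58484451179413
large_dish [(array([432., 161.,  52.,  57.]), 0.67)] [(array([454., 191.]), 0.6, array([ 0.646, -0.427,  0.018]))]
large_lid [(array([338., 183.,  62.,  62.]), 0.59)] [(array([372., 210.]), 0.88, array([ 0.584, -0.18 ,  0.058]))]
small_dish [(array([231., 194.,  43.,  43.]), 0.78), (array([290., 268.,  12.,  12.]), 0.39)] [(array([254., 216.]), 0.81, array([0.575, 0.161, 0.037]))]
sample_cup [(array([169., 229.,  22.,  25.]), 0.61)] [(array([186., 240.]), 0.76, array([0.502, 0.351, 0.067]))]
dropper_bottle [(array([292., 268.,  12.,  11.]), 0.48)] [(array([296., 272.]), 0.66, array([0.409, 0.037, 0.084]))]
side cam at [0.37535204 0.96842524 0.87727062] 538.3892895475574
large_dish [(array([272., 144.,  52.,  38.]), 0.88), (array([275., 219.,  54.,  20.]), 0.6)] [(array([302., 225.]), 0.82, array([ 0.565, -0.081,  0.049])), (array([300., 168.]), 0.72, array([ 0.621, -0.356,  0.041]))]
large_lid [(array([268., 182.,  70.,  45.]), 0.62)] [(array([302., 203.]), 0.88, array([ 0.581, -0.167,  0.051]))]
small_dish [(array([251., 280.,  57.,  45.]), 0.62)] []
sample_cup [(array([275., 359.,  37.,  43.]), 0.84)] [(array([294., 390.]), 0.87, array([0.493, 0.398, 0.044]))]
dropper_bottle [(array([354., 252.,  14.,  36.]), 0.9)] [(array([359., 278.]), 0.76, array([0.408, 0.056, 0.017]))]
```

```bash
python3 - <<'E'
import cv2,numpy as np
a=cv2.imread("pics/top0.png")[130:300,140:520]; b=cv2.imread("pics/side0.png")[130:330,200:420]
cv2.imwrite("pics/a.png",np.vstack([cv2.resize(a,(640,286)),np.hstack([cv2.resize(b,(330,300)),np.zeros((300,310,3),np.uint8)])]))
W=np.load("top.npy"); c=np.array([.584,-.18]); 
m=(np.hypot(W[...,0]-c[0],W[...,1]-c[1])<.11)&(W[...,2]>.035); P=W[m]
A=np.c_[P[:,:2]-c,np.ones(len(P))]; k=np.ones(len(P),bool)
for i in range(8):
    s=np.linalg.lstsq(A[k],P[k,2],rcond=None)[0]; r=P[:,2]-A@s; k=abs(r)<.005
print("plane",s,"tilt",np.hypot(*s[:2]),"az",np.degrees(np.arctan2(s[1],s[0])),k.sum(),len(P),r[k].std())
(cx,cy),rad=cv2.minEnclosingCircle(P[k][:,:2].astype(np.float32)); print(cx,cy,rad, P[k].min(0),P[k].max(0))
for n in("top","side"):
  W=np.load(n+".npy"); m=(np.hypot(W[...,0]-c[0],W[...,1]-c[1])<.12)&(W[...,2]>.008)&(W[...,2]<.04); 
  if m.sum()>10: print(n,m.sum(),W[m].min(0),W[m].max(0))
# obstacles near the raised side
W=np.load("top.npy")
for y in np.arange(-.5,-.1,.02): 
  r=[]
  for x in np.arange(.4,.82,.04):
    m=(abs(W[...,0]-x)<.02)&(abs(W[...,1]-y)<.01); r.append(int(1000*np.nanmax(W[m][:,2])) if m.any() else -1)
  print(round(y,2),r)
E
```

```text
plane [-0.01175612 -0.08227471  0.05767949] tilt 0.08311037553119174 az -98.13187178015193 2582 2911 0.0023922448143126724
0.5793445706367493 -0.1682569980621338 0.08838513493537903 [ 0.4947319  -0.25448545  0.04484221] [ 0.66640051 -0.08036754  0.06887581]
top 42 [ 0.47165604 -0.29734803  0.00800368] [ 0.69823444 -0.06113397  0.03927784]
side 536 [ 0.50450006 -0.16198243  0.00805884] [ 0.64778854 -0.07384224  0.03999076]
-0.5 [15, 18, 24, 7, 7, 51, 52, 49, 7, 32, 29]
-0.48 [7, 5, 8, 8, 50, 49, 23, 50, 40, 80, 90]
-0.46 [7, 9, 7, 7, 50, 26, 23, 47, 51, 78, 90]
-0.44 [11, 22, 11, 7, 49, 24, 22, 20, 52, 77, 91]
-0.42 [25, 33, 16, 7, 49, 23, 25, 23, 47, 76, 90]
-0.4 [29, 23, 9, 9, 52, 23, 24, 48, 52, 79, 92]
-0.38 [31, 8, 9, 8, 42, 50, 22, 52, 43, 81, 96]
-0.36 [7, 11, 10, 8, 7, 52, 47, 47, 10, 6, 91]
-0.34 [7, 10, 9, 9, 8, 6, 8, 8, 6, 7, 8]
-0.32 [8, 8, 7, 9, 9, 7, 8, 7, 10, 6, 8]
-0.3 [10, 9, 8, 7, 9, 7, 8, 9, 10, 9, 214]
-0.28 [7, 7, 8, 7, 10, 7, 7, 6, 8, 6, 218]
-0.26 [20, 8, 9, 8, 68, 67, 6, 7, 7, 7, 218]
-0.24 [19, 8, 7, 68, 71, 73, 65, 8, 9, 9, 213]
-0.22 [7, 9, 7, 71, 68, 70, 65, 7, 6, 9, 8]
-0.2 [6, 8, 61, 67, 68, 65, 65, 58, 8, 7, 8]
-0.18 [8, 6, 61, 67, 66, 64, 65, 61, 151, 183, 184]
-0.16 [7, 7, 60, 65, 64, 62, 66, 60, 174, 183, 187]
-0.14 [8, 7, 58, 63, 63, 62, 60, 52, 179, 184, 185]
-0.12 [7, 10, 9, 62, 60, 62, 60, 6, 180, 186, 185]
```

View pics/a.png

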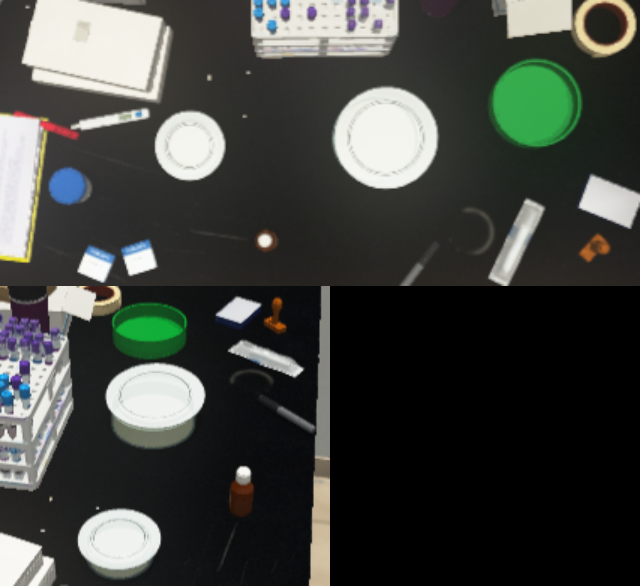

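The top view shows the white large dish at about (385,137) in the crop, with its lid tilted up toward -y. The lid centre comes out near (0.580,-0.167), and the dish near (0.581,-0.150). The green look-alike is to its right and the rack is behind. I'll pinch the raised rim from the front-right, with the tool pitched.

>>> apply_moves(motion=[0.0254,-0.031,0.003,0,0,0,0.3,0.0254,-0.031,0.003,0,0,0,0.3,0.0254,-0.031,0.003,0,0,0,0.3,0.0254,-0.031,0.003,0,0,0,0.3,0.0254,-0.031,0.003,0,0,0,0.3,0.0254,-0.031,0.003,0,0,0,0.3,0.0254,-0.031,0.003,0,0,0,0.3,0.0254,-0.031,0.003,0,0,0,0.3,0.0254,-0.031,0.003,0,0,0,0.3,0.0254,-0.031,0.003,0,0,0,0.3], grip_force=5)

```text
time: 1.93
ee_pos: [0.3999, 0.322, 0.2492]
eef_rot: [0.0, 0.112, 0.994, 0.0]
force: [0.8, 0.1, -0.5]
opening: 0.0338
gripper_force: 0.0
```

```bash
python3 - <<'E'
from h import *
o=ctrl.get_obs(); print(o["time"],np.round(o["qpos"],3),np.round(o["ee_pos"],3),np.round(o["eef_rot"],3),o["opening"])
E
```

```text
1.9333 [-0.746  0.37   0.035  1.771 -0.015  1.     0.642] [0.4   0.322 0.249] [0.    0.112 0.994 0.   ] 0.033813563097611334
```

```bash
cat > ik.py <<'E'
import numpy as np
from scipy.spatial.transform import Rotation as Ro
from scipy.optimize import least_squares
lo=np.array([-3.12,-.3,-1.34,.26,-1.36,.01,-2.84]);hi=np.array([3.12,2.06,1.32,2.42,4.5,1.98,2.84])
def fk(q,H=.3,L1=.543,L2=.376):
    Z=lambda a:Ro.from_euler('z',a);Y=lambda a:Ro.from_euler('y',a);z=np.array([0,0,1.])
    R=Z(-q[0]-.035)*Y(q[1]); p=z*H+R.apply(z)*L1
    R=R*Z(-q[2])*Y(q[3]); p=p+R.apply(z)*L2
    R=R*Z(-q[4])*Y(q[5]); p=p+R.apply(z)*(H+.056)
    return p,R*Z(np.pi/2-q[6])
def target(az,alpha,opt=1):
    h=np.array([-np.cos(np.radians(az)),-np.sin(np.radians(az)),0]);a=np.radians(alpha);u=np.array([0,0,1.])
    z=np.cos(a)*h-np.sin(a)*u; y=opt*(np.sin(a)*h+np.cos(a)*u); return h,Ro.from_matrix(np.c_[np.cross(y,z),y,z])
E
python3 - <<'E'
from ik import *
for q,p,w in(([-1.373,.615,-.013,1.423,.008,1.103,-.04],[.145,.633,.2175],[0,.112,.994,0]),([-.746,.37,.035,1.771,-.015,1.,.642],[.4,.322,.249],[0,.112,.994,0])):
    a,R=fk(q); print(a-p,np.degrees((R.inv()*Ro.from_quat([w[1],w[2],w[3],w[0]])).magnitude()))
rng=np.random.default_rng(0)
for H in(.25,.33):
 for az in(-98,-115,-130):
  for al in(30,40):
   for opt in(1,-1):
    h,T=target(az,al,opt); P=np.array([.58,-.167,.06])-.079*h
    best=None
    for s in range(25):
        f=lambda q:np.r_[(fk(q,H)[0]-P)*5,(fk(q,H)[1].inv()*T).as_rotvec(),.002*(q-(lo+hi)/2)]
        r=least_squares(f,rng.uniform(lo,hi),bounds=(lo,hi))
        m=min((r.x-lo).min(),(hi-r.x).min()); e=np.abs(r.fun[:6]).max()
        if e<.01 and (best is None or m>best[0]): best=(m,r.x)
    print(H,az,al,opt,None if best is None else (round(best[0],2),best[1].round(2)))
E
```

```text
[-6.21610195e-05 -1.70834861e-04  6.79042837e-04] 1.9582396186725675
[-0.00289466  0.00296853 -0.00163063] 1.9554317203019516
0.25 -98 30 1 (np.float64(0.0), array([ 1.23,  1.5 , -1.34,  1.31,  0.36,  1.33,  1.67]))
0.25 -98 30 -1 (np.float64(0.65), array([ 1.01,  1.18, -0.59,  1.31, -0.35,  1.33, -0.9 ]))
0.25 -98 40 1 (np.float64(0.0), array([ 1.22,  1.42, -1.34,  1.38,  0.48,  1.27,  1.58]))
0.25 -98 40 -1 (np.float64(0.76), array([ 0.96,  1.09, -0.53,  1.38, -0.31,  1.22, -0.92]))
0.25 -115 30 1 (np.float64(0.0), array([ 1.4 ,  1.48, -1.34,  1.61,  0.4 ,  0.94,  1.48]))
0.25 -115 30 -1 (np.float64(0.68), array([ 1.16,  1.12, -0.66,  1.61, -0.48,  0.97, -0.89]))
0.25 -115 40 1 (np.float64(0.0), array([ 1.37,  1.39, -1.34,  1.65,  0.53,  0.93,  1.33]))
0.25 -115 40 -1 (np.float64(0.75), array([ 1.09,  1.01, -0.59,  1.65, -0.44,  0.89, -0.96]))
0.25 -130 30 1 (np.float64(0.0), array([ 1.51,  1.47, -1.34,  1.87,  0.54,  0.59,  1.21]))
0.25 -130 30 -1 (np.float64(0.41), array([ 1.38,  1.18, -0.93,  1.87, -0.38,  0.55, -1.07]))
0.25 -130 40 1 (np.float64(0.0), array([ 1.46,  1.37, -1.3
[... 525 characters left out ...]
ray([ 1.46,  1.56, -1.34,  1.5 ,  0.44,  1.08,  1.56]))
0.33 -115 30 -1 (np.float64(0.73), array([ 1.22,  1.19, -0.61,  1.5 , -0.41,  1.07, -0.86]))
0.33 -115 40 1 (np.float64(0.0), array([ 1.43,  1.45, -1.34,  1.57,  0.56,  1.03,  1.41]))
0.33 -115 40 -1 (np.float64(0.78), array([ 1.15,  1.07, -0.56,  1.57, -0.39,  0.97, -0.92]))
0.33 -130 30 1 (np.float64(0.0), array([ 1.62,  1.56, -1.34,  1.81,  0.58,  0.72,  1.31]))
0.33 -130 30 -1 (np.float64(0.54), array([ 1.43,  1.21, -0.8 ,  1.81, -0.42,  0.67, -0.92]))
0.33 -130 40 1 (np.float64(0.0), array([ 1.56,  1.43, -1.34,  1.86,  0.72,  0.71,  1.09]))
0.33 -130 40 -1 (np.float64(0.56), array([ 1.34,  1.07, -0.74,  1.86, -0.4 ,  0.6 , -1.02]))
```

>>> apply_moves(motion=[0.0167,-0.037,0,0,0,-7.1,0.3,0.0167,-0.037,0,0,0,-7.1,0.3,0.0167,-0.037,0,0,0,-7.1,0.3,0.0167,-0.037,0,0,0,-7.1,0.3,0.0167,-0.037,0,0,0,-7.1,0.3,0.0167,-0.037,0,0,0,-7.1,0.3,0.001,-0.034,-0.004,0,0,-7.1,0.3,0.001,-0.034,-0.004,0,0,-7.1,0.3,0.001,-0.034,-0.004,0,0,-7.1,0.3,0.001,-0.034,-0.004,0,0,-7.1,0.3])

```text
time: 2.77
ee_pos: [0.5031, -0.0359, 0.2328]
eef_rot: [0.0, 0.671, 0.742, 0.0]
force: [0.3, -0.0, -0.2]
opening: 0.0327
gripper_force: 0.0
```

>>> apply_moves(motion=[0.001,-0.034,-0.004,0,0,-7.1,0.3,0.001,-0.034,-0.004,0,0,-7.1,0.3,0.001,-0.034,-0.004,0,0,-7.1,0.3,0.001,-0.034,-0.004,0,0,-7.1,0.3,0.001,-0.034,-0.004,0,0,-7.1,0.3,0.001,-0.034,-0.004,0,0,-7.1,0.3,0.001,-0.034,-0.004,0,0,-7.1,0.3,0.001,-0.034,-0.004,0,0,-7.1,0.3,0,0,0,0,0,-7.1,0.3,0,0,0,0,0,-7.1,0.3])

```text
time: 3.6
ee_pos: [0.5099, -0.3095, 0.2005]
eef_rot: [0.001, 0.977, 0.212, -0.0]
force: [0.0, 0.8, -0.3]
opening: 0.0329
gripper_force: 0.0
```

>>> apply_moves(motion=[0,0,0,0,0,-7.1,0.3,0,0,0,0,0,-7.1,0.3,0,0,0,0,0,-7.1,0.3,0,0,0,0,0,-7.1,0.3,0,0,0,0,0,-7.1,0.3,0,0,0,0,0,-7.1,0.3,0,0,0,0,0,-7.1,0.3,0,0,0,0,0,0,0.3,0,0,0,0,0,0,0.3,0,0,0,0,0,0,0.3])

```text
time: 4.43
ee_pos: [0.5112, -0.3062, 0.2006]
eef_rot: [-0.0, 0.977, -0.211, 0.0]
force: [0.2, 0.3, -0.3]
opening: 0.0323
gripper_force: 0.0
```

```bash
python3 - <<'E'
from h import *
from ik import fk,Ro
o=ctrl.get_obs(); print(o["time"],np.round(o["qpos"],3),np.round(o["ee_pos"],3),np.round(o["eef_rot"],3),o["opening"])
print(fk(o["qpos"])[0],(Ro.from_quat(np.roll(o["eef_rot"],-1)).as_matrix()).round(2))
E
```

```text
4.4333 [-0.037  0.722  0.975  1.63  -0.645  1.143 -0.895] [ 0.511 -0.306  0.201] [-0.     0.977 -0.211  0.   ] 0.03228755034155424
[ 0.50291293 -0.30940686  0.19551884] [[ 0.91 -0.41  0.  ]
 [-0.41 -0.91  0.  ]
 [-0.   -0.   -1.  ]]
```

>>> apply_moves(motion=[0,0,0,6.04,-2.82,0,0.3,0,0,0,6.04,-2.82,0,0.3,0,0,0,6.04,-2.82,0,0.3,0,0,0,6.04,-2.82,0,0.3,0,0,0,6.04,-2.82,0,0.3,0,0,0,6.04,-2.82,0,0.3,0,0,0,6.04,-2.82,0,0.3,0,0,0,6.04,-2.82,0,0.3,0,0,0,6.04,-2.82,0,0.3,0,0,0,0,0,0,0.3])

```text
time: 5.27
ee_pos: [0.5078, -0.3092, 0.1962]
eef_rot: [-0.489, 0.845, -0.189, 0.109]
force: [-0.3, 0.3, -1.7]
opening: 0.0325
gripper_force: 0.0
```

```bash
cat > st.py <<'E'
from h import *
from ik import fk,Ro
o=ctrl.get_obs(); print(o["time"],np.round(o["qpos"],3),np.round(o["ee_pos"],4),"open",round(o["opening"],4),"F",np.round(o["force"],1))
M=Ro.from_quat(np.roll(o["eef_rot"],-1)).as_matrix(); print("z",M[:,2].round(3),"y",M[:,1].round(3),"alpha",np.degrees(np.arcsin(-M[2,2])))
E
python3 st.py
```

```text
5.2667 [ 0.667  0.911  0.499  1.499 -1.098  1.768 -0.501] [ 0.5078 -0.3092  0.1962] open 0.0325 F [-0.3  0.3 -1.7]
z [ 0.369  0.785 -0.498] y [-0.212 -0.451 -0.867] alpha 29.873429571264168
```

>>> apply_moves(motion=[0,0,-0.0152,0,0,0,0.3,0,0,-0.0152,0,0,0,0.3,0,0,-0.0152,0,0,0,0.3,0,0,-0.0152,0,0,0,0.3,0,0,-0.0152,0,0,0,0.3,0,0,-0.0152,0,0,0,0.3,0,0,-0.0152,0,0,0,0.3,0,0,-0.0152,0,0,0,0.3,0,0,-0.0152,0,0,0,0.3,0,0,0,0,0,0,0.3])

```text
time: 6.1
ee_pos: [0.5101, -0.3051, 0.0602]
eef_rot: [-0.489, 0.846, -0.186, 0.108]
force: [0.4, 0.2, 1.0]
opening: 0.0324
gripper_force: 0.0
```

```bash
python3 st.py; python3 - <<'E'
from h import *
ps={n:ctrl.grab_frame(n) for n in("top","side","wrist")}
for n in ps: save(ps[n],n+"1.png")
a=ps["side"]["pixels"][130:330,200:400,::-1]; w=ps["wrist"]["pixels"][:,:,::-1]
cv2.imwrite("pics/b.png",np.hstack([cv2.resize(a,(300,300)),cv2.resize(w,(400,300))]))
c=np.array([.58,-.167]); W=cloud(ps["top"])
print("table med",np.nanmedian(W[(abs(W[...,0]-.55)<.03)&(abs(W[...,1]-.0)<.04)][:,2]))
m=(np.hypot(W[...,0]-c[0],W[...,1]-c[1])<.095)&(W[...,2]>.035)&(W[...,2]<.085); P=W[m]
A=np.c_[P[:,:2]-c,np.ones(len(P))]; k=np.ones(len(P),bool)
for i in range(8):
    s=np.linalg.lstsq(A[k],P[k,2],rcond=None)[0]; r=P[:,2]-A@s; k=abs(r)<.004
e=cv2.fitEllipse(cv2.convexHull(P[k][:,:2].astype(np.float32))); print(s,k.sum(),e)
E
```

```text
6.1 [ 0.678  1.101  0.459  1.522 -1.148  1.65  -0.334] [ 0.5101 -0.3051  0.0602] open 0.0324 F [0.4 0.2 1. ]
z [ 0.364  0.786 -0.499] y [-0.208 -0.453 -0.867] alpha 29.913323667102187
table med 0.0003419263262341044
[-0.00572409 -0.08401895  0.05667291] 2337 ((0.5794994235038757, -0.16881053149700165), (0.17212729156017303, 0.17438653111457825), 179.30178833007812)
```

View pics/b.png

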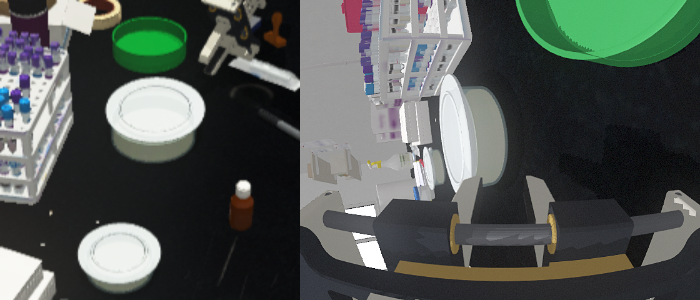

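The side view shows the gripper beside the dish and clear of it. The wrist view shows the lid's rim between the finger lines. The lid fit is centre (0.5795,-0.169), tilt 0.084 rad. I'll insert about 8 mm and close lightly.

>>> apply_moves(motion=[0.004,0.0072,-0.0001,0,0,0,0.3,0.004,0.0072,-0.0001,0,0,0,0.3,0.004,0.0072,-0.0001,0,0,0,0.3,0.004,0.0072,-0.0002,0,0,0,0.3,0.004,0.0072,-0.0002,0,0,0,0.3,0.004,0.0072,-0.0002,0,0,0,0.3,0.004,0.0072,-0.0002,0,0,0,0.3,0.004,0.0072,-0.0002,0,0,0,0.3,0.004,0.0072,0,0,0,0,0.3,0,0,0,0,0,0,0.3])

```text
time: 7.08
ee_pos: [0.5482, -0.239, 0.0629]
eef_rot: [-0.489, 0.846, -0.183, 0.11]
force: [0.6, 0.0, 1.0]
opening: 0.0325
gripper_force: 0.0
```

```bash
python3 st.py; python3 - <<'E'
from h import *
ps={n:ctrl.grab_frame(n) for n in("side","wrist")}
a=ps["side"]["pixels"][160:240,250:370,::-1]; w=ps["wrist"]["pixels"][80:360,150:470,::-1]
cv2.imwrite("pics/c.png",np.hstack([cv2.resize(a,(450,300)),cv2.resize(w,(343,300))]))
E
```

```text
7.0833 [ 0.574  1.066  0.432  1.614 -1.216  1.573 -0.337] [ 0.5482 -0.239   0.0629] open 0.0325 F [0.6 0.  1. ]
z [ 0.365  0.787 -0.498] y [-0.202 -0.455 -0.867] alpha 29.863829342162393
```

View pics/c.png

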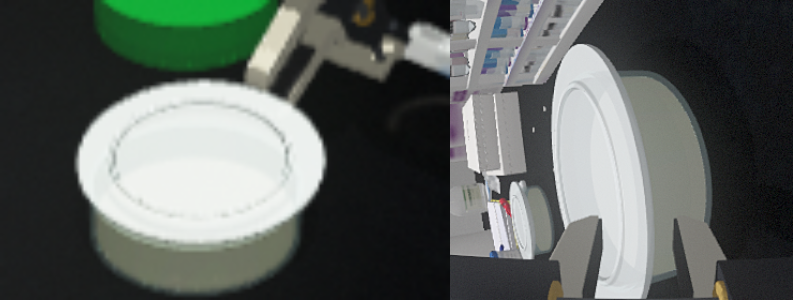

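The side view shows the upper fingertip over the rim at about (265,75). In the wrist view the plate's edge runs between the two fingertips (600,220) and (680,220). I'll lower 4 mm and close gently.

>>> apply_moves(motion=[0,0,-0.001,0,0,0,0.4,0,0,-0.001,0,0,0,0.5,0,0,-0.001,0,0,0,0.55,0,0,-0.001,0,0,0,0.6,0,0,0,0,0,0,0.65,0,0,0,0,0,0,0.7,0,0,0,0,0,0,0.75,0,0,0,0,0,0,0.8,0,0,0,0,0,0,0.85,0,0,0,0,0,0,0.9], grip_force=5)

```text
time: 8.02
ee_pos: [0.5472, -0.2413, 0.0589]
eef_rot: [-0.488, 0.846, -0.184, 0.11]
force: [-0.3, -0.4, 1.0]
opening: 0.0072
gripper_force: 4.6
```

```bash
python3 st.py
```

```text
8.0167 [ 0.577  1.073  0.433  1.612 -1.218  1.571 -0.333] [ 0.5472 -0.2413  0.0589] open 0.0072 F [-0.3 -0.4  1. ]
z [ 0.366  0.785 -0.499] y [-0.204 -0.456 -0.866] alpha 29.949211945331946
```

>>> apply_moves(motion=[0.0001,0.0001,0.001,0,0,0,1,0.0001,0.0002,0.002,0,0,0,1,0.0001,0.0002,0.002,0,0,0,1,0.0001,0.0002,0.002,0,0,0,1,0.0001,0.0002,0.002,0,0,0,1,0.0001,0.0002,0.002,0,0,0,1,0.0001,0.0002,0.002,0,0,0,1,0.0001,0.0002,0.002,0,0,0,1,0.0001,0.0002,0.002,0,0,0,1,0,0,0.002,0,0,0,1])

```text
time: 8.85
ee_pos: [0.548, -0.2398, 0.0778]
eef_rot: [-0.488, 0.846, -0.184, 0.11]
force: [0.5, -0.3, -0.5]
opening: 0.0059
gripper_force: 4.6
```

```bash
python3 st.py; cat > lid.py <<'E'
from h import *
p=ctrl.grab_frame("top"); W=cloud(p); c=np.array([.58,-.165])
d=np.hypot(W[...,0]-c[0],W[...,1]-c[1]); v,u=np.mgrid[0:480,0:640]
sat=p["pixels"].max(2).astype(int)-p["pixels"].min(2)
m=(d<.1)&(W[...,2]>.035)&(W[...,2]<.12)&(sat<25)&(p["pixels"].min(2)>170); P=W[m]
best=0; rng=np.random.default_rng(0)
A=np.c_[P[:,:2]-c,np.ones(len(P))]
for i in range(200):
    j=rng.choice(len(P),3,False)
    try: s=np.linalg.solve(A[j],P[j,2])
    except Exception: continue
    kk=abs(P[:,2]-A@s)<.004
    if kk.sum()>best: best=kk.sum(); k=kk
for i in range(5): s=np.linalg.lstsq(A[k],P[k,2],rcond=None)[0]; k=abs(P[:,2]-A@s)<.004
e=cv2.fitEllipse(cv2.convexHull(P[k][:,:2].astype(np.float32)))
ctr=np.array(e[0]); print("lid ctr",ctr.round(4),"axes",np.round(e[1],4),"n",k.sum(),"tilt",np.hypot(*s[:2]).round(4),"az",np.degrees(np.arctan2(-s[1],-s[0])+np.pi).round(1)%360-360,"ztop@ctr",(s[2]+s[:2]@(ctr-c)).round(4))
E
python3 lid.py
```

```text
8.85 [ 0.571  1.042  0.439  1.617 -1.21   1.581 -0.355] [ 0.548  -0.2398  0.0778] open 0.0059 F [ 0.5 -0.3 -0.5]
z [ 0.366  0.785 -0.5  ] y [-0.204 -0.456 -0.866] alpha 30.003648620075356
lid ctr [ 0.5803 -0.1689] axes [0.1697 0.1719] n 2236 tilt 0.1955 az -115.4 ztop@ctr 0.066
```

>>> apply_moves(motion=[0,0,0,0,0,0,1,0,0,0,0,0,0,1,0,0,0,0,0,0,1,0,0,0,0,0,0,1,0,0,0,0,0,0,1,0,0,0,0,0,0,1,0,0,0,0,0,0,1,0,0,0,0,0,0,1,0,0,0,0,0,0,1,0,0,0,0,0,0,1])

```text
time: 9.73
ee_pos: [0.548, -0.2399, 0.0775]
eef_rot: [-0.488, 0.846, -0.184, 0.11]
force: [-0.0, -0.6, -1.2]
opening: 0.0059
gripper_force: 4.7
```

>>> apply_moves(motion=[0,0,0,0,0,0,1,0,0,0,0,0,0,1,0,0,0,0,0,0,1,0,0,0,0,0,0,1,0,0,0,0,0,0,1,0,0,0,0,0,0,1,0,0,0,0,0,0,1,0,0,0,0,0,0,1,0,0,0,0,0,0,1,0,0,0,0,0,0,1])

```text
time: 10.57
ee_pos: [0.5479, -0.2399, 0.0775]
eef_rot: [-0.488, 0.846, -0.184, 0.11]
force: [-0.7, -0.2, -0.7]
opening: 0.006
gripper_force: 4.7
```

>>> apply_moves(motion=[0,0,0,0,0,0,1,0,0,0,0,0,0,1,0,0,0,0,0,0,1,0,0,0,0,0,0,1,0,0,0,0,0,0,1,0,0,0,0,0,0,1,0,0,0,0,0,0,1,0,0,0,0,0,0,1,0,0,0,0,0,0,1,0,0,0,0,0,0,1])

```text
time: 11.4
ee_pos: [0.548, -0.2399, 0.0775]
eef_rot: [-0.488, 0.846, -0.184, 0.11]
force: [0.2, -1.1, -1.0]
opening: 0.0056
gripper_force: 4.7
```

>>> apply_moves(motion=[0,0,0,0,0,0,1,0,0,0,0,0,0,1,0,0,0,0,0,0,1,0,0,0,0,0,0,1,0,0,0,0,0,0,1,0,0,0,0,0,0,1,0,0,0,0,0,0,1,0,0,0,0,0,0,1,0,0,0,0,0,0,1,0,0,0,0,0,0,1])

```text
time: 12.23
ee_pos: [0.548, -0.2399, 0.0775]
eef_rot: [-0.488, 0.846, -0.184, 0.11]
force: [0.2, -0.8, -0.6]
opening: 0.0056
gripper_force: 4.7
```

```bash
python3 st.py; python3 lid.py; python3 - <<'E'
from h import *
p=ctrl.grab_frame("side"); W=cloud(p); c=np.array([.58,-.15])
m=(np.hypot(W[...,0]-c[0],W[...,1]-c[1])<.085)&(W[...,2]>.012)&(W[...,2]<.035)
P=W[m][:,:2]; from scipy.optimize import least_squares
r=least_squares(lambda q:np.hypot(P[:,0]-q[0],P[:,1]-q[1])-.075,c,loss="soft_l1",f_scale=.002); print("dish",r.x,len(P),np.median(abs(r.fun)))
cv2.imwrite("pics/d.png",cv2.resize(p["pixels"][160:240,250:370,::-1],(450,300)))
E
```

```text
12.2333 [ 0.571  1.043  0.439  1.617 -1.21   1.581 -0.355] [ 0.548  -0.2399  0.0775] open 0.0056 F [ 0.2 -0.8 -0.6]
z [ 0.366  0.785 -0.5  ] y [-0.204 -0.456 -0.866] alpha 30.003053787459326
lid ctr [ 0.5801 -0.169 ] axes [0.1696 0.1714] n 2245 tilt 0.1903 az -116.0 ztop@ctr 0.0662
dish [ 0.57936057 -0.15342668] 407 0.0010789854712295044
```

View pics/d.png

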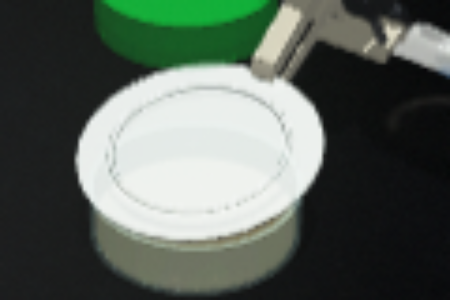

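The view shows the lid tipped at the gripper side, with the far side (front-left in the view) resting on the dish. It was held about 3.4 s. The lid is 15.6 mm off the dish centre, toward -y. Next I'll lower it partly, then slide it toward +y.

>>> apply_moves(motion=[0,0,-0.0008,0,0,0,1,0,0,-0.0008,0,0,0,1,0,0,-0.0008,0,0,0,1,0,0,-0.0008,0,0,0,1,0,0,-0.0008,0,0,0,1,0,0,-0.0008,0,0,0,1,0,0,-0.0008,0,0,0,1,0,0,-0.0008,0,0,0,1,0,0,-0.0008,0,0,0,1,0,0,-0.0008,0,0,0,1])

```text
time: 13.17
ee_pos: [0.548, -0.2399, 0.0695]
eef_rot: [-0.488, 0.846, -0.184, 0.11]
force: [0.6, -0.3, -0.2]
opening: 0.0063
gripper_force: 5.3
```

>>> apply_moves(motion=[0,0.001,0,0,0,0,1,0,0.0014,0,0,0,0,1,0,0.0014,0,0,0,0,1,0,0.0014,0,0,0,0,1,0,0.0014,0,0,0,0,1,0,0.0014,0,0,0,0,1,0,0.0014,0,0,0,0,1,0,0.0014,0,0,0,0,1,0,0.0014,0,0,0,0,1,0,0.001,0,0,0,0,1])

```text
time: 14.0
ee_pos: [0.548, -0.2265, 0.0696]
eef_rot: [-0.488, 0.846, -0.184, 0.11]
force: [-0.0, -0.4, -0.5]
opening: 0.0061
gripper_force: 5.2
```

```bash
cat >> lid.py <<'E'
from scipy.optimize import least_squares
p=ctrl.grab_frame("side"); W=cloud(p); c=np.array([.58,-.15])
m=(np.hypot(W[...,0]-c[0],W[...,1]-c[1])<.085)&(W[...,2]>.012)&(W[...,2]<.035); P=W[m][:,:2]
r=least_squares(lambda q:np.hypot(P[:,0]-q[0],P[:,1]-q[1])-.075,c,loss="soft_l1",f_scale=.002); print("dish",r.x.round(4),"lid-dish",(ctr-r.x).round(4))
E
python3 st.py; python3 lid.py
```

```text
14.0 [ 0.557  1.046  0.432  1.647 -1.223  1.559 -0.333] [ 0.548  -0.2265  0.0696] open 0.0061 F [-0.  -0.4 -0.5]
z [ 0.366  0.785 -0.5  ] y [-0.204 -0.456 -0.866] alpha 29.99888376118368
lid ctr [ 0.582  -0.1563] axes [0.1701 0.1715] n 2263 tilt 0.1584 az -116.4 ztop@ctr 0.0614
dish [ 0.5792 -0.1533] lid-dish [ 0.0028 -0.003 ]
```

>>> apply_moves(motion=[-0.0006,0.0006,0,0,0,0,1,-0.0006,0.0006,0,0,0,0,1,-0.0006,0.0006,0,0,0,0,1,-0.0006,0.0006,0,0,0,0,1,-0.0004,0.0006,0,0,0,0,1,0,0,-0.001,-0.36,0.17,0,1,0,0,-0.0012,-0.36,0.17,0,1,0,0,-0.0012,-0.36,0.17,0,1,0,0,-0.0012,-0.36,0.17,0,1,0,0,-0.0012,-0.36,0.17,0,1])

```text
time: 14.93
ee_pos: [0.5452, -0.2236, 0.0636]
eef_rot: [-0.473, 0.855, -0.186, 0.107]
force: [-0.3, -0.6, 0.3]
opening: 0.0065
gripper_force: 5.7
```

>>> apply_moves(motion=[0,0,-0.001,-0.36,0.17,0,1,0,0,-0.001,-0.36,0.17,0,1,0,0,-0.001,-0.36,0.17,0,1,0,0,-0.001,-0.36,0.17,0,1,0,0,-0.001,-0.36,0.17,0,1,0,0,-0.001,0,0,0,1,0,0,-0.001,0,0,0,1,0,0,-0.001,0,0,0,1,0,0,0,0,0,0,1,0,0,0,0,0,0,1])

```text
time: 15.77
ee_pos: [0.5451, -0.2237, 0.0556]
eef_rot: [-0.458, 0.863, -0.188, 0.103]
force: [-0.5, -0.3, -0.5]
opening: 0.0067
gripper_force: 5.7
```

```bash
python3 st.py; python3 lid.py
```

```text
15.7667 [ 0.524  1.036  0.457  1.675 -1.221  1.501 -0.325] [ 0.5451 -0.2237  0.0556] open 0.0067 F [-0.5 -0.3 -0.5]
z [ 0.351  0.751 -0.559] y [-0.23  -0.51  -0.829] alpha 33.980840018298096
lid ctr [ 0.581  -0.1529] axes [0.1712 0.1718] n 2271 tilt 0.0667 az -117.1 ztop@ctr 0.0543
dish [ 0.579  -0.1533] lid-dish [0.0019 0.0003]
```

>>> apply_moves(motion=[-0.0005,0,-0.0006,0,0,0,1,-0.0005,0,-0.0006,0,0,0,1,0,0,-0.0006,0,0,0,1,0,0,-0.0006,0,0,0,1,0,0,-0.0006,0,0,0,1,0,0,-0.0006,0,0,0,1,0,0,-0.0006,0,0,0,1,0,0,-0.0006,0,0,0,1,0,0,-0.0006,0,0,0,1,0,0,0,0,0,0,1])

```text
time: 16.7
ee_pos: [0.5441, -0.2238, 0.0502]
eef_rot: [-0.458, 0.863, -0.188, 0.103]
force: [-0.5, -1.7, 0.3]
opening: 0.0075
gripper_force: 5.7
```

```bash
python3 st.py; python3 lid.py
```

```text
16.7 [ 0.526  1.044  0.455  1.676 -1.224  1.496 -0.317] [ 0.5441 -0.2238  0.0502] open 0.0075 F [-0.5 -1.7  0.3]
z [ 0.351  0.751 -0.559] y [-0.23  -0.51  -0.829] alpha 34.00168736514852
lid ctr [ 0.5807 -0.1531] axes [0.1719 0.1724] n 2259 tilt 0.0287 az -131.0 ztop@ctr 0.0518
dish [ 0.5786 -0.1535] lid-dish [0.002  0.0004]
```

>>> apply_moves(motion=[0,0,-0.0006,0,0,0,1,0,0,-0.0006,0,0,0,1,0,0,-0.0006,0,0,0,1,0,0,-0.0006,0,0,0,1,0,0,-0.0006,0,0,0,1,0,0,-0.0006,0,0,0,1,0,0,-0.0004,0,0,0,1,0,0,0,0,0,0,1,0,0,0,0,0,0,1,0,0,0,0,0,0,1])

```text
time: 17.63
ee_pos: [0.5441, -0.224, 0.0463]
eef_rot: [-0.458, 0.863, -0.188, 0.103]
force: [-0.7, -2.3, 0.1]
opening: 0.0074
gripper_force: 6.2
```

```bash
python3 st.py; python3 lid.py
```

```text
17.6333 [ 0.527  1.05   0.453  1.676 -1.226  1.494 -0.312] [ 0.5441 -0.224   0.0463] open 0.0074 F [-0.7 -2.3  0.1]
z [ 0.351  0.751 -0.559] y [-0.23  -0.51  -0.829] alpha 34.014901125556555
lid ctr [ 0.5805 -0.1532] axes [0.1711 0.1725] n 2249 tilt 0.0054 az -215.0 ztop@ctr 0.0501
dish [ 0.5794 -0.153 ] lid-dish [ 0.0011 -0.0002]
```

>>> apply_moves(motion=[0,0,0,0,0,0,0.8,0,0,0,0,0,0,0.7,0,0,0,0,0,0,0.6,0,0,0,0,0,0,0.5,0,0,0,0,0,0,0.4,0,0,0,0,0,0,0.4,0,0,0,0,0,0,0.4,0,0,0,0,0,0,0.4,-0.001,-0.002,0,0,0,0,0.4,-0.001,-0.002,0,0,0,0,0.4])

```text
time: 18.57
ee_pos: [0.5421, -0.2277, 0.0463]
eef_rot: [-0.458, 0.863, -0.188, 0.103]
force: [-0.4, -0.3, 0.2]
opening: 0.0278
gripper_force: 0.0
```

>>> apply_moves(motion=[-0.003,-0.006,0,0,0,0,0.4,-0.003,-0.006,0,0,0,0,0.4,-0.003,-0.006,0,0,0,0,0.4,-0.003,-0.006,0,0,0,0,0.4,-0.003,-0.006,0.001,0,0,0,0.4,-0.003,-0.006,0.002,0,0,0,0.4,-0.003,-0.006,0.003,0,0,0,0.4,-0.003,-0.006,0.004,0,0,0,0.4,-0.003,-0.006,0.005,0,0,0,0.4,0,0,0,0,0,0,0.4])

```text
time: 19.4
ee_pos: [0.5145, -0.2841, 0.0623]
eef_rot: [-0.457, 0.863, -0.189, 0.104]
force: [-1.0, -0.6, -0.3]
opening: 0.0277
gripper_force: 0.0
```

```bash
python3 st.py; python3 lid.py; python3 - <<'E'
from h import *
p=ctrl.grab_frame("side"); t=ctrl.grab_frame("top")
cv2.imwrite("pics/e.png",np.hstack([cv2.resize(p["pixels"][150:250,240:390,::-1],(450,300)),cv2.resize(t["pixels"][150:270,310:430,::-1],(300,300))]))
E
```

```text
19.4 [ 0.616  1.053  0.485  1.596 -1.155  1.573 -0.324] [ 0.5145 -0.2841  0.0623] open 0.0277 F [-1.  -0.6 -0.3]
z [ 0.353  0.749 -0.561] y [-0.23  -0.512 -0.828] alpha 34.12951188656867
lid ctr [ 0.5802 -0.1534] axes [0.1709 0.1721] n 2242 tilt 0.0025 az -167.6 ztop@ctr 0.0499
dish [ 0.5788 -0.1533] lid-dish [ 0.0015 -0.0002]
```

View pics/e.png

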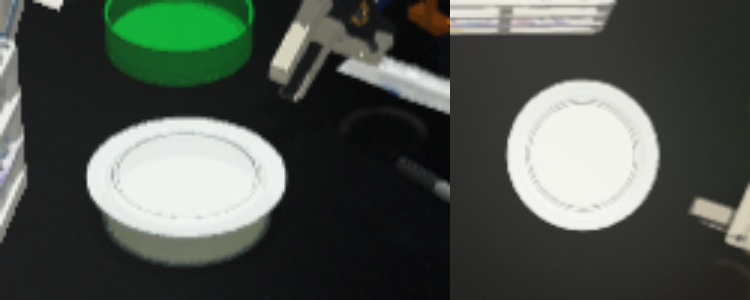

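The lid lies flat and centred: tilt 0.0025 rad, offset about 1.5 mm, top at 50 mm. The gripper is clear of it. I'll rise a little and hand in.

>>> apply_moves(motion=[0,0,0.01,0,0,0,0.4,0,0,0.01,0,0,0,0.4,0,0,0.01,0,0,0,0.4,0,0,0.01,0,0,0,0.4,0,0,0.01,0,0,0,0.4,0,0,0.01,0,0,0,0.4,0,0,0,0,0,0,0.4,0,0,0,0,0,0,0.4,0,0,0,0,0,0,0.4,0,0,0,0,0,0,0.4])

```text
time: 20.43
ee_pos: [0.515, -0.2814, 0.1208]
eef_rot: [-0.458, 0.862, -0.188, 0.103]
force: [0.3, -0.2, 0.0]
opening: 0.0284
gripper_force: 0.0
```

```bash
python3 -c "
from cell import ctrl
print(ctrl.job_done())"
```

```text
the job is handed in; nothing more can be done
None
```

I held the lid tipped open at about 0.19 rad for 3.4 s, then lowered it and worked it across until it dropped home; it measured flat (0.0025 rad) and about 1.5 mm off centre, and I handed the job in at about 20 s of the 67 s (no verdict came back).

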